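# Load the white standard, shut the measuring chamber and clamp its lid

## Task

Lay the solid white reflectance disc, the larger solid one of the three in the tray, flat and centred on the steel spacer disc inside the open measuring chamber; set it down, do not drop it. Then swing the chamber's lid over and down onto its seal without slamming it, swing the clamp over the lid and press its cam lever down until it bites firmly and the lid is squeezed fully home, without forcing the lever. Let go of everything and leave the other things on the table where they are.

Things in the scene. Friction and masses are not known exactly. Their poses are not given: they have to be found in the camera images.
- chamber: Grey metal light-tight measuring chamber, fixed: open-topped box 180 (x) by 160 (y) by 60 mm high, walls 8 mm. Origin: centre of its underside, z up. Lid hinged along its +y top edge; swing clamp on a block outside its -y wall, at x = 0. Its yaw varies. The open lid and the clamp's upright lever rise at both y sides of the mouth: there is more room for a gripper's long side along the chamber's x.
- plate (a point): Centre of the top face of the round sample plate (64 mm across) on a pillar in the middle of the chamber, 34 mm above the table; axes as the chamber's. The spacer disc lies on it. The chamber's rim is 26 mm higher.
- spacer: Steel disc 50 mm across, 8 mm thick, lying loose and about centred on the sample plate from the start. Origin: centre of its underside. The white disc goes on it.
- standard: The white reflectance standard: a solid white plastic disc 50 mm across, 10 mm thick, about 45 g, lying flat on the tray. Origin: centre of its underside. It comes to lie flat and centred on the spacer, its underside 8 mm above the plate.
- tray: Flat black rimless tray 250 (x) by 90 (y) by 6 mm, fixed. Origin: centre of its underside; its top is 6 mm above the table. Three white things lie in a row along its x, about 79 mm apart, in any order: the solid 50 mm disc wanted, a ring of the same outer size, and a smaller solid disc of 32 mm. There is most room to grip the disc along the tray's y.
- white_ring: White ring, 50 mm outside, 26 mm hole, 10 mm thick, on the tray: leave it. Origin: centre of its underside.
- small_disc: White solid disc 32 mm across, 10 mm thick, on the tray: leave it. Origin: centre of its underside.
- lid: Lid: grey plate 180 (x) by 160 (y) by 6 mm, about 0.45 kg; black collar 40 mm across and 14 mm tall with a stub 8 mm taller in the middle of its outer face. Origin: middle of the hinge line, at its underside; x along the hinge, plate along its -y, z out of the outer face (up when home). Starts open 1.45 to 1.70 rad from home; the stiff hinge (0.55 N m) holds it where it is left.
- lid_hinge (a point): Middle of the hinge line, on the chamber's +y top edge, 60 mm above the table; axes as the chamber's.
- lid_edge (a point): Middle of the lid's free edge on its outer face, 160 mm from the hinge line. Under this edge a springy rubber seal strip stands 5 mm proud of the rim: the lid, pushed down, comes to rest on it about 0.03 rad from home. Squeezing it the last 5 mm takes about 16 N at the edge, and it springs back unless clamped.
- clamp_post (a point): On the axis of the upright clamp post, 115 mm from the chamber's middle towards its -y, 89 mm above the table; axes as the chamber's. The fork arm swings about this axis.
- swing_arm: Steel fork arm of the clamp: origin on the post's axis, it reaches 78 mm along its own +y, z up, top about 93 mm above the table. It starts swung aside on the chamber's -x side (1.5 to 2.0 rad anticlockwise, from above, of its clamping place, where it points along the chamber's +y over the lid, against a stop). Friction 0.15 N m; pushing on the upright lever swings it.
- clamp_lever: Cam lever at the arm's end. Origin: its pivot, 70 mm from the post's axis, 89 mm high, give or take 3; lever along its own -y, turning about its own x (across the arm). Steel, then a rubber grip 17 mm thick from 60 to 116 mm from the pivot. Starts 1.30 to 1.35 rad above level, leaning back over the arm; pressed back and down it can go to 0.06 rad. Stays where left.
- lever_push (a point): Push here to clamp: upper, forward side of the grip, 100 mm from the pivot, 8.5 mm off the lever's middle line. About 4 N moves it freely, about 8 N brings the lid home, then each further mm takes about 1 N more. The post's screw height is not told: the lid is home with the lever anywhere from 0.15 to 0.70 rad above level; the cam locks itself where it is left.
- driver: Screwdriver lying on the table, 170 mm long; leave it.
- lens_post: Lens on a short post, 98 mm tall; leave it.
- mirror_mount: Mirror mount on a short post, 92 mm tall; leave it.
- cleaner: White plastic bottle, 110 mm tall; leave it.
- lens_tube: Black lens tube standing on end, 30 mm across, 45 mm tall; leave it.
- fork: Black slotted clamping fork lying on the table, about 80 mm long; leave it.
Things that resemble listed ones, but are neither listed nor needed, are in the scene too. Leave any pink look-alike of the standard alone.

How it is judged (in metres and radians):
On the way, in this order (a step that is already met when the one before it is completed fails the run):
1. the white disc lies flat and centred on the spacer, let go (horizontal distance between each of standard, spacer and plate below 0.007 m and z of standard in the frame of plate between 0.0055 and 0.0105 m and angle between standard's own z axis and vertical below 0.06 rad and contact force between the fingers and standard below 0.05 N and linear speed of standard below 0.02 m/s), for 0.2 s.
2. the lid is down on its seal (angle between lid's own z axis and vertical below 0.05 rad), for 0.1 s.
At the end, for the whole second after the job is handed in: White disc flat (0.06 rad) on the spacer, disc and spacer each within 7 mm of the plate's centre; lid home (within 0.01 rad, 1.6 mm at its edge) with the clamp's cam bearing on it by more than 10 N; lever and disc at rest; other loose things within 30 mm of their starts (horizontal distance between each of standard, spacer and plate below 0.007 m and z of standard in the frame of plate between 0.0055 and 0.0105 m and angle between standard's own z axis and vertical below 0.06 rad and angle between lid's own z axis and vertical below 0.01 rad and contact force between clamp_lever and lid above 10 N and angular speed of clamp_lever below 0.05 rad/s and linear speed of standard below 0.02 m/s and not (distance of white_ring from where it was at the start of the episode above 0.03 m) and not (distance of small_disc from where it was at the start of the episode above 0.03 m) and not (distance of driver from where it was at the start of the episode above 0.03 m) and not (distance of lens_post from where it was at the start of the episode above 0.03 m) and not (distance of mirror_mount from where it was at the start of the episode above 0.03 m) and not (distance of cleaner from where it was at the start of the episode above 0.03 m) and not (distance of lens_tube from where it was at the start of the episode above 0.03 m) and not (distance of fork from where it was at the start of the episode above 0.03 m)); the robot touches nothing.
It fails at once if the white disc is dropped (falls free faster than 0.45 m/s, about 10 mm) (linear speed of standard above 0.45 m/s and contact force between the fingers and standard below 0.05 N).
It fails at once if the lid is slammed (turns faster than 4 rad/s) (angular speed of lid above 4 rad/s).
It fails at once if the clamp lever is forced (pushed with more than 25 N) (contact force between any of the fingers, the arm and clamp_lever above 25 N).
It fails at once if another loose thing is shifted more than 50 mm (distance of any of white_ring, small_disc, driver, lens_post, mirror_mount, cleaner, lens_tube, fork from where it was at the start of the episode above 0.05 m).
It also fails if it takes over 72 s, if anything falls off the work surface, if the arm or the gripper's body presses on something with over 40 N, if the wrist force passes 120 N, or if a joint passes its speed limit or range.

## Robot

A 7-joint arm with a two-finger parallel gripper is mounted at the origin on the work surface. World frame = base frame: x ahead of the robot, y to its left, z up, the work surface at z = 0. Lengths are in m, angles in degrees, forces in N, time in s.
With the tool pointing down it reaches from about 0.425 to 0.875 m from the base axis. Payload 4.7 kg.
Tool frame: the origin (TCP) lies at the very end of the fingers, on their centre line; the grasp point (between the pads) lies env.hold_point_z behind it (env.hold_point_z is the distance from the TCP to the grasp point, in m); z points along the fingers, y is the line along which they close (so a half turn about z gives the same grasp; the last joint's range is limited). The gripper opens to 87 mm and grips with 3 to 60 N. Pads are 19 mm wide; open, the fingers measure 117 mm over their backs; the gripper's body (75 mm by 190 mm) begins 51 mm behind the grasp point.
Start: joints at [70.995, 18.392, -4.016, 83.108, 1.295, 78.541, -3.26], TCP at [0.22, -0.612, 0.223] pointing down, gripper open.
Joint ranges: [-163.93, 163.93], [-17.29, 119.83], [-79.2, 71.16], [3.27, 140.29], [-89.18, 269.18], [5.43, 117.66], [-154.24, 154.24]. Speed limits (degrees/s): [147.25, 147.25, 180, 180, 180, 180, 180].

## Interface

Orientations are given as [roll, pitch, yaw] about the fixed x, y, z axes, in that order (R = Rz(yaw) Ry(pitch) Rx(roll)).
In Python, from cell import env gives the robot as it stands.
- The arm moves only by the shell command python3 -m jog 'ROWS' [FORCE]. ROWS is JSON, a list of rows, each an object with "dp": the shift along the tool's x, y, z in cm, a list of three; "twist": the turn about the tool's z in degrees; "fingers": the opening, from 0 (shut) to 1 (fully open). A call has 1 to 8 rows; each row is the pose to reach, as a shift and turn from the pose commanded when the call began, along the tool's axes at that moment; what a row does not reach only later rows make up. A row lasts 1/8 s, in which the tool goes at most 62.5 mm and 10.7 degrees, less where a joint would pass 70% of its speed; a pose out of reach is approached as far as the arm can. A call with a gripper value outside its range is refused whole. The fingers move at their own pace and stop on an object; FORCE is the grip in N (left out, the last holds). Time passes only in rows, so rows that repeat a pose let the fingers close. It gives the time, the measured TCP pose, the force, the opening and the grip force at its end, in the units of the state.
- env.get_obs(): the state, without advancing time (a new reading comes with each control period).
- env.read_camera(name): name is "scene" or "side" or "wrist"; returns a dict with "pixels" (480x640x3 uint8, blue, green, red), "depth" (480x640 float32, m along the optical axis (not along the pixel's ray), 0 where there is no reading), "fx", "fy", "cx", "cy" (pixels), "rvec" (rotation vector, rad) and "tvec" (3), from world to camera coordinates, as OpenCV has them. Camera axes: x right, y down, z forward; pixel columns grow to the right and rows downward; lengths in m; the calibration is good to about 2 mm. A picture is of the moment at which its call begins.
- env.sign_off(): hands the job in; it is judged then, once.
The state is a dict: "time_s": time; "qpos": joint angles; "joint_velocities": joint speeds; "effort": joint torques, N m; "tool_pos": TCP position; "tool_rot": TCP orientation; "force": force on the tool from outside, world axes, zero at the start; "wrist_torque": the same for the moment, N m; "grip_width": finger opening in m; "grasp_force": force on a finger pad.
Only numpy, scipy, OpenCV 4.12 (cv2) and the standard library are available. Lean on these libraries where they do the work, as an engineer would, in place of code of your own. Each camera call takes 0.05 s, during which the arm holds its last target. There are 200 camera calls.

## Working session

There is one attempt and no reset: what is moved stays moved. The work goes in short steps, Python scripts to look and compute and a shell command to move; the robot and the scene stay as the last step left them, time stands still between calls to the robot, and variables do not carry over. Pictures are saved under pics/ and viewed, at most 10 in all, crops included, and the job is handed in when it is done.

```bash
ls; mkdir -p pics
cat > h.py <<'E'
import numpy as np, cv2
from cell import env
from scipy.spatial.transform import Rotation as Ro
def cap(name, fn):
    c=env.read_camera(name); cv2.imwrite('pics/'+fn+'.png',c['pixels']); np.savez('pics/'+fn+'.npz',**c); return c
def load(fn): return dict(np.load('pics/'+fn+'.npz'))
def pix2w(c,u,v,d=None):
    R=cv2.Rodrigues(c['rvec'])[0]; t=np.ravel(c['tvec'])
    if d is None: d=c['depth'][int(round(v)),int(round(u))]
    p=np.array([(u-c['cx'])/c['fx'],(v-c['cy'])/c['fy'],1])*d
    return R.T@(p-t)
def ray(c,u,v):
    o=pix2w(c,u,v,0.); q=pix2w(c,u,v,1.); return o,q-o
def atz(c,u,v,z):
    o,d=ray(c,u,v); return o+d*(z-o[2])/d[2]
def w2pix(c,P):
    R=cv2.Rodrigues(c['rvec'])[0]; p=R@np.array(P)+np.ravel(c['tvec']); return c['fx']*p[0]/p[2]+c['cx'],c['fy']*p[1]/p[2]+c['cy']
def cloud(c):
    R=cv2.Rodrigues(c['rvec'])[0]; t=np.ravel(c['tvec'])
    v,u=np.mgrid[0:480,0:640]; d=c['depth']
    p=np.stack([(u-c['cx'])/c['fx']*d,(v-c['cy'])/c['fy']*d,d],-1)
    return (p-t)@R
def tool(): 
    o=env.get_obs(); return np.array(o['tool_pos']),Ro.from_euler('xyz',o['tool_rot'],degrees=True).as_matrix()
E
python3 - <<'E'
from h import *
for n in ['scene','side','wrist']:
    c=cap(n,n+'0'); print(n,pix2w(c,320,240,0.), (c['depth']>0).mean())
print(env.get_obs(), env.hold_point_z)
E
```

```text
pics
scene [ 1.35391458 -0.39135281  0.68107069] 0.9563313802083333
side [0.20338904 0.80992664 0.84909279] 0.9960514322916667
wrist [ 0.29563044 -0.58409548  0.38342003] 0.9962532552083333
{'time_s': 0.15, 'qpos': array([70.99267688, 18.42808723, -4.01593517, 83.16126142,  1.29339213,
       78.53988287, -3.25946543]), 'joint_velocities': array([ 0.11987405, -0.10613026,  0.01944845, -0.14761307,  0.00807821,
       -0.03420049, -0.05002896]), 'effort': array([-5.32501763e-04, -4.91796970e+01, -4.05030884e-01, -3.12874138e+01,
       -6.40130346e-02,  4.05137998e-02,  1.14876384e-04]), 'tool_pos': array([ 0.22016422, -0.61111898,  0.22170542]), 'tool_rot': array([-1.79915900e+02,  3.45188706e-03,  1.98173696e+01]), 'force': array([-0.38034279,  0.088627  ,  0.12727601]), 'wrist_torque': array([ 0.03038599, -0.05040297, -0.01108318]), 'grasp_force': 0.0, 'grip_width': 0.08703731546906048} 0.0187
```

View pics/scene0.png

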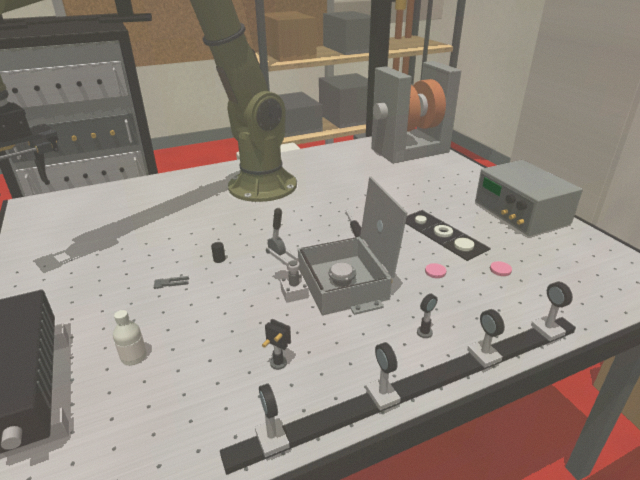

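View pics/side0.png

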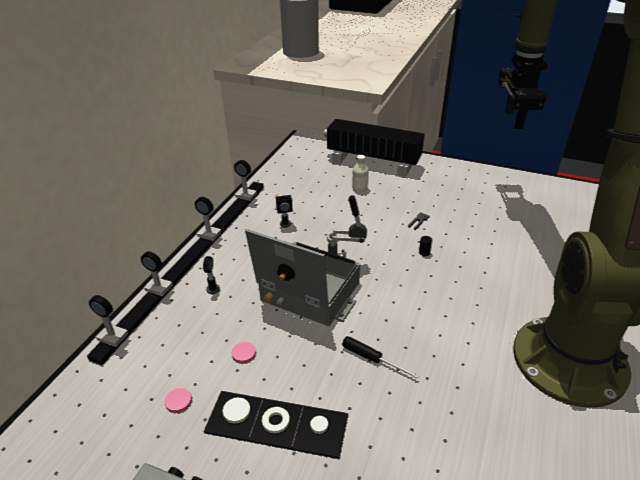

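The scene view shows the chamber at about (342,270), the open lid at (382,228) and the upright clamp lever at (277,225). The tray holds the small disc (420,220), the ring (443,231) and the large disc (464,244). In the side view the large disc is at (236,410), the plate is hidden behind the lid, and the lever is at (354,210).

Run:
```python
from h import *
s=load('scene0'); d=load('side0')
def blob(c,u,v,r):
    im=c['pixels'].astype(int); m=((im.min(2)>150)).astype(np.uint8)
    n,l,st,ce=cv2.connectedComponentsWithStats(m)
    k=l[v,u]; return ce[k],st[k]
for nm,(a,b) in dict(big=((464,244),(236,410)),small=((420,220),(319,424))).items():
    pa,sa=blob(s,*a,20); pb,sb=blob(d,*b,20); print(nm,pa,sa,pb,sb)
    o1,d1=ray(s,*pa);o2,d2=ray(d,*pb)
    A=np.stack([d1,-d2],1); x=np.linalg.lstsq(A,o2-o1,rcond=None)[0]
    print(o1+d1*x[0],o2+d2*x[1],'depth',pix2w(s,*pa),pix2w(d,*pb))
# rim
for n,c in (('s',s),('d',d)):
    P=cloud(c); print(n,P[240,320])
    ctr=pix2w(s,342,270)
    m=(abs(P[...,2]-0.060)<0.003)&(np.hypot(P[...,0]-ctr[0],P[...,1]-ctr[1])<0.2)&(c['depth']>0)
    q=P[m][:,:2]; print(len(q), q.min(0),q.max(0)); r=cv2.minAreaRect(q.astype(np.float32)); print(r, cv2.boxPoints(r))
print('plate-ish',ctr)
```

```text
big [464.00609756 242.85365854] [455 238  19  11 164] [235.82857143 408.86326531] [223 398  27  23 490]
[0.57117067 0.35921028 0.01363634] [0.56880717 0.35692709 0.01384061] depth [ 1.29615222 -0.33596522  0.63181757] [0.56756908 0.35846193 0.01667058]
small [420.7  218.24] [416 216  10   6  50] [318.90952381 423.07142857] [311 416  17  15 210]
[0.41728194 0.3310472  0.01363258] [0.41466168 0.32843135 0.01447839] depth [ 1.29642819 -0.34701508  0.64010628] [0.41452806 0.32873588 0.01500627]
s [ 1.29628285 -0.36600438  0.64074924]Traceback (most recent call last):
  File "<stdin>", line 17, in <module>
    return umr_minimum(a, axis, None, out, keepdims, initial, where)
ValueError: zero-size array to reduction operation minimum which has no identity
```

Run:
```python
from h import *
s=load('scene0')['pixels']; d=load('side0')['pixels']
a=cv2.resize(s[190:320,250:410],None,fx=5,fy=4.6,interpolation=cv2.INTER_CUBIC)
cv2.imwrite('pics/c1.png',cv2.resize(s[190:310,250:410],(800,600),interpolation=cv2.INTER_CUBIC))
```

```text
(no output)
```

View pics/c1.png

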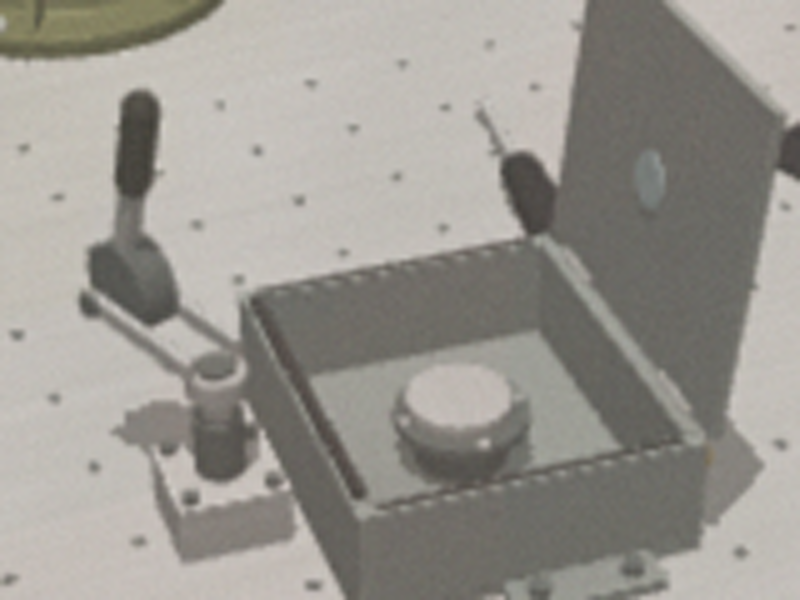

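The crop shows the rim corners at (250,293), (540,237), (703,437) and (362,510), the spacer top at (463,400), the post top at (215,362) and the lever tip at (140,95). The scene depth reads wrongly, so I'll use two-view rays and known heights instead.

Run:
```python
from h import *
s=load('scene0'); d=load('side0')
f=lambda x,y:(250+x/5-.4,190+y/5-.4)
C=[atz(s,*f(*p),.060) for p in [(250,293),(540,237),(703,437),(362,510)]]
for c in C: print(c.round(4))
C=np.array(C); print('centre',C.mean(0), 'sides',[np.linalg.norm(C[i]-C[(i+1)%4]).round(4) for i in range(4)])
y=(C[1]-C[0]+C[2]-C[3]); print('yaw',np.degrees(np.arctan2(-y[0],y[1])))
x=(C[3]-C[0]+C[2]-C[1]); print('yaw from x',np.degrees(np.arctan2(x[1],x[0])))
print('spacer',atz(s,*f(463,398),.042)); print('post',atz(s,*f(215,360),.093))
P=cloud(d); print('scene depth',s['depth'][270,342],d['depth'][300,300])
ctr=C.mean(0)
m=(np.hypot(P[...,0]-ctr[0],P[...,1]-ctr[1])<0.16)&(P[...,2]>.1)
print('side pts>0.1',m.sum(),P[m].min(0),P[m].max(0))
# lid plane fit
yaw=np.arctan2(-y[0],y[1]); R=np.array([[np.cos(yaw),-np.sin(yaw)],[np.sin(yaw),np.cos(yaw)]])
L=P.copy(); L[...,:2]=(P[...,:2]-ctr[:2])@R
m=(abs(L[...,0])<.085)&(abs(L[...,1]-.09)<.06)&(L[...,2]>.08)&(L[...,2]<.3)
q=L[m]; print(len(q)); a=np.polyfit(q[:,2]-.06,q[:,1],1); print('lid outer y vs z',a,'open angle',np.pi/2+np.arctan(a[0]), q[:,2].max())
m=(abs(L[...,0]+.07)<.07)&(abs(L[...,1]+.115)<.09)&(L[...,2]>.11)&(L[...,2]<.3)
print('lever pts',m.sum(),L[m].min(0),L[m].max(0)); z=L[m]; print(z[np.argmax(z[:,2])])
```

```text
[ 0.4785 -0.0595  0.06  ]
[0.4932 0.0883 0.06  ]
[0.6667 0.0758 0.06  ]
[ 0.6495 -0.0787  0.06  ]
centre [0.5719659  0.00648871 0.06      ] sides [np.float64(0.1485), np.float64(0.1739), np.float64(0.1554), np.float64(0.1721)]
yaw -6.014682015808886
yaw from x -5.2549975928792065
spacer [0.5749448 0.0056264 0.042    ]
post [ 0.56689721 -0.11038781  0.093     ]
scene depth 0.07992418 1.1296647
side pts>0.1 3450 [ 0.47758879 -0.13152389  0.10001426] [0.66875345 0.12246865 0.22049163]
3288
lid outer y vs z [0.09396072 0.08539402] open angle 1.6644819857534712 0.2204916256452733
lever pts 295 [-0.07637321 -0.15582219  0.11008731] [-0.03705105 -0.12124065  0.2036825 ]
[-0.0450891  -0.13458082  0.2036825 ]
```

```bash
cat >> h.py <<'E'
def go(*T):
    p,R=tool()
    for t in T: print('dp cm',((R.T@(np.array(t[:3])-p))*100).round(2), 'twist', None if len(t)<4 else round(-((t[3]-env.get_obs()['tool_rot'][2]+180)%360-180),1))
E
python3 -c "
from h import *
go((.45,-.35,.36,19.8),(.52,.1,.36,10.3),(.53,.35,.22,10.3))"
```

```text
dp cm [ 30.47 -16.79 -13.81] twist 0.0
dp cm [ 52.32 -56.76 -13.75] twist 9.5
dp cm [ 61.73 -79.92   0.28] twist 9.5
```

```bash
python3 -m jog '[{"dp":[4,-2,-5]},{"dp":[9,-5,-8.5]},{"dp":[14,-8,-12]},{"dp":[19,-11,-13.8]},{"dp":[24,-14,-13.8]},{"dp":[30,-17,-13.8]},{"dp":[34,-23,-13.8]},{"dp":[36,-28,-13.8]}]'; python3 -c "
from h import *
go((.52,.1,.36,10.3),(.53,.35,.22,10.3))"
```

```text
dp cm [ 52.32 -56.76 -13.75] twist 9.5
dp cm [ 61.73 -79.92   0.28] twist 9.5validation failed for argument at $[0]...
```

```bash
python3 -m jog '[{"dp":[4,-2,-5],"twist":0,"fingers":1},{"dp":[9,-5,-8.5],"twist":0,"fingers":1},{"dp":[14,-8,-12],"twist":0,"fingers":1},{"dp":[19,-11,-13.8],"twist":0,"fingers":1},{"dp":[24,-14,-13.8],"twist":0,"fingers":1},{"dp":[29,-17,-13.8],"twist":0,"fingers":1},{"dp":[33,-22,-13.8],"twist":0,"fingers":1},{"dp":[36,-27,-13.8],"twist":0,"fingers":1}]'; python3 -c "
from h import *
go((.52,.1,.36,10.3),(.53,.35,.22,10.3))"
```

```text
time_s: 1.15
tool_pos: [0.4679, -0.2347, 0.36]
tool_rot: [-180.0, 0.0, 19.9]
force: [0.3, 0.8, 1.0]
grip_width: 0.0872
grasp_force: 0.0
dp cm [ 1.627e+01 -2.971e+01  1.000e-02] twist 9.6
dp cm [ 25.7  -52.88  14.03] twist 9.6
```

```bash
python3 -m jog '[{"dp":[3,-5.4,0],"twist":0,"fingers":1},{"dp":[6,-10.8,0],"twist":0,"fingers":1},{"dp":[9,-16,0],"twist":0,"fingers":1},{"dp":[12,-21.5,0],"twist":3,"fingers":1},{"dp":[14.5,-27,0],"twist":6,"fingers":1},{"dp":[16.5,-32.5,0],"twist":9.6,"fingers":1},{"dp":[18.5,-38,0],"twist":9.6,"fingers":1},{"dp":[20.5,-43.5,0],"twist":9.6,"fingers":1}]';  python3 -m jog '[{"dp":[5,-4.5,4],"twist":0,"fingers":1},{"dp":[7,-8,8],"twist":0,"fingers":1},{"dp":[7,-9,12],"twist":0,"fingers":1},{"dp":[7,-9,13],"twist":0,"fingers":1},{"dp":[7,-9,13],"twist":0,"fingers":1}]'
python3 - <<'E'
from h import *
c=cap('wrist','w1'); print(pix2w(c,320,240,0.), w2pix(c,(.57,.358,.016)), c['depth'].min(), c['depth'].max())
cap('side','s1')
E
```

```text
time_s: 2.15
tool_pos: [0.5124, 0.2432, 0.3605]
tool_rot: [180.0, -0.0, 10.2]
force: [0.9, 0.7, 0.3]
grip_width: 0.0868
grasp_force: 0.0
time_s: 2.78
tool_pos: [0.5659, 0.3416, 0.2309]
tool_rot: [179.9, 0.0, 10.1]
force: [-0.4, 0.0, 0.7]
grip_width: 0.0868
grasp_force: 0.0
[0.64476502 0.35603657 0.39275343] (np.float64(301.88047951581314), np.float64(196.0726063479641)) 0.0 0.5192402
```

View pics/w1.png

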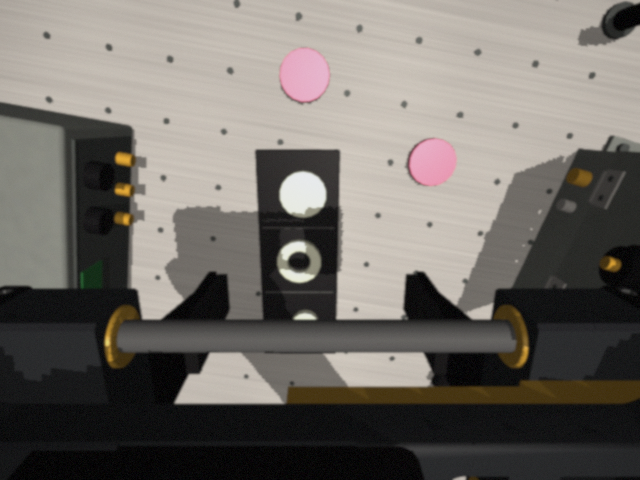

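View pics/s1.png

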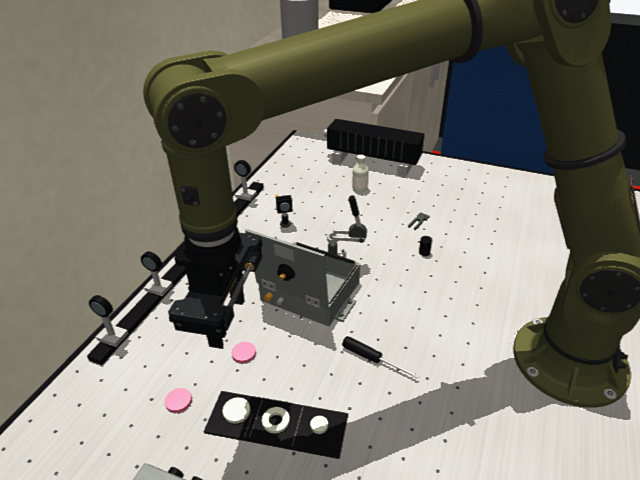

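Wrist view: the large disc is at (303,194) and the ring at (299,262), with an instrument box face at u≈130 on the +y side. The side view shows nothing protruding where the wrist camera sits. I'll check the box clearance and refine the disc position.

Run:
```python
from h import *
c=load('w1'); im=c['pixels'].astype(int)
def blob(c,u,v):
    m=((c['pixels'].astype(int).min(2)>175)).astype(np.uint8); n,l,st,ce=cv2.connectedComponentsWithStats(m); k=l[v,u]; return ce[k],st[k]
b,st=blob(c,303,194); print(b,st, 'atz',atz(c,*b,.016),'depth',pix2w(c,*b), 'dia', st[2]/c['fx']*(.3927-.016))
r=(299-15,262); 
for uv in [(284,262),(299,247)]: print('ring pt',pix2w(c,*uv))
e=[atz(c,u,v,.006) for u,v in [(258,151),(338,151),(336,352)]]; print('tray corners',e, 'yaw',np.degrees(np.arctan2(*(e[1]-e[2])[[1,0]])))
P=cloud(c); m=(P[...,2]>.05)&(P[...,2]<.2)&(P[...,1]>.38)&(c['depth']>.15); q=P[m]
if len(q): print('box',q.min(0),q.max(0)); n=q[q[:,0]<.65]; print(len(n), n.min(0) if len(n) else '')
s=load('s1'); P=cloud(s)
m=(P[...,2]>.05)&(P[...,2]<.15)&(P[...,1]>.38)&(P[...,1]<.6)&(P[...,0]<.66)&(P[...,0]>.3); q=P[m]; print(len(q), q.min(0) if len(q) else '')
go((b[0]*0+atz(c,*b,.016)[0],atz(c,*b,.016)[1],.0075,10.3))
```

```text
[302.03234501 192.36253369] [ 280  172   46   42 1484] atz [0.5739565  0.35850091 0.016     ] depth [0.57414343 0.3584944  0.01699458] dia 0.04821267075547793
ring pt [0.49203891 0.36536772 0.01495657]
ring pt [0.51283014 0.35166685 0.01548665]
tray corners [array([0.60724912, 0.41143982, 0.006     ]), array([0.62212651, 0.32860914, 0.006     ]), array([0.38081369, 0.28341125, 0.006     ])] yaw 10.608584348547254
box [0.44742432 0.52318765 0.05000679] [0.61087717 0.63889616 0.11861101]
19318 [0.44742432 0.52318765 0.05000679]
597 [0.52100448 0.5230322  0.08322887]
dp cm [ 0.91 -1.5  22.56] twist -0.2
```

```bash
python3 -m jog '[{"dp":[0.7,-1.5,4],"twist":-0.2,"fingers":1},{"dp":[0.7,-1.5,9],"twist":-0.2,"fingers":1},{"dp":[0.7,-1.5,14],"twist":-0.2,"fingers":1},{"dp":[0.7,-1.5,18],"twist":-0.2,"fingers":1},{"dp":[0.7,-1.5,20],"twist":-0.2,"fingers":1},{"dp":[0.7,-1.5,21.3],"twist":-0.2,"fingers":1},{"dp":[0.7,-1.5,22.3],"twist":-0.2,"fingers":1},{"dp":[0.7,-1.5,22.3],"twist":-0.2,"fingers":1}]'; python3 -c "
from h import *
go((.572,.358,.008,10.3))"
```

```text
time_s: 3.88
tool_pos: [0.57, 0.3588, 0.0079]
tool_rot: [180.0, -0.0, 10.4]
force: [0.0, -0.0, 0.0]
grip_width: 0.087
grasp_force: 0.0
dp cm [ 0.18  0.11 -0.01] twist 0.1
```

```bash
python3 -m jog '[{"dp":[0.2,0.1,0],"twist":0,"fingers":0.7},{"dp":[0.2,0.1,0],"twist":0,"fingers":0.4},{"dp":[0.2,0.1,0],"twist":0,"fingers":0.4},{"dp":[0.2,0.1,0],"twist":0,"fingers":0.4},{"dp":[0.2,0.1,0],"twist":0,"fingers":0.4},{"dp":[0.2,0.1,0],"twist":0,"fingers":0.4}]' 15; python3 -m jog '[{"dp":[0,0,-1],"twist":0,"fingers":0.4},{"dp":[0,0,-3],"twist":0,"fingers":0.4},{"dp":[0,0,-7],"twist":0,"fingers":0.4},{"dp":[0,0,-12],"twist":0,"fingers":0.4},{"dp":[0,0,-17],"twist":0,"fingers":0.4},{"dp":[0,0,-22],"twist":0,"fingers":0.4},{"dp":[0,0,-27],"twist":0,"fingers":0.4},{"dp":[0,0,-30],"twist":0,"fingers":0.4}]'
python3 - <<'E'
from h import *
c=cap('wrist','w2')
cv2.imwrite('pics/w2c.png',c['pixels'][200:440])
go((.572,.30,.31,84.4),(.573,.006,.31,84.4))
E
```

```text
time_s: 4.62
tool_pos: [0.5719, 0.3581, 0.0076]
tool_rot: [180.0, 0.0, 10.4]
force: [0.1, -1.0, 0.9]
grip_width: 0.0496
grasp_force: 15.0
time_s: 5.62
tool_pos: [0.5719, 0.3591, 0.3127]
tool_rot: [-179.9, -0.3, 10.4]
force: [-0.9, 0.6, -1.4]
grip_width: 0.0496
grasp_force: 15.0
dp cm [-1.16  5.88  0.59] twist -74.0
dp cm [-6.38 34.82  0.42] twist -74.0
```

```bash
python3 -m jog '[{"dp":[-0.9,5,0.2],"twist":-9,"fingers":0.4},{"dp":[-1.8,10,0.3],"twist":-18,"fingers":0.4},{"dp":[-2.7,15,0.3],"twist":-28,"fingers":0.4},{"dp":[-3.6,20,0.3],"twist":-38,"fingers":0.4},{"dp":[-4.5,25,0.3],"twist":-48,"fingers":0.4},{"dp":[-5.4,30,0.3],"twist":-57,"fingers":0.4},{"dp":[-6.4,35,0.3],"twist":-66,"fingers":0.4},{"dp":[-7.5,41.3,0.3],"twist":-74,"fingers":0.4}]';python3 -m jog '[{"dp":[0,0,0],"twist":0,"fingers":0.4},{"dp":[0,0,0],"twist":0,"fingers":0.4}]'
python3 - <<'E'
from h import *
c=cap('wrist','w3'); print(w2pix(c,(.574,.006,.042)),tool()[0])
E
```

```text
time_s: 6.68
tool_pos: [0.5725, -0.0602, 0.3059]
tool_rot: [179.9, 0.0, 84.8]
force: [1.3, -0.5, -0.3]
grip_width: 0.0495
grasp_force: 15.0
time_s: 6.92
tool_pos: [0.5726, -0.0594, 0.3052]
tool_rot: [180.0, -0.0, 84.4]
force: [-0.1, 0.6, -0.4]
grip_width: 0.0495
grasp_force: 15.0
(np.float64(311.1749349079367), np.float64(138.05717024323647)) [ 0.57273231 -0.05825086  0.30526436]
```

View pics/w3.png

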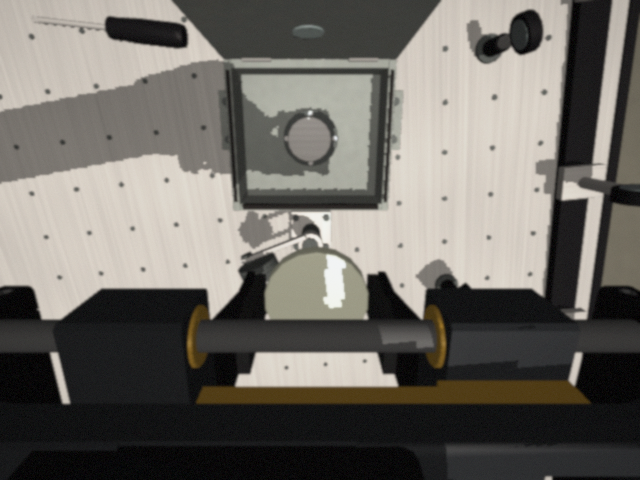

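The spacer is centred near (310,138), with the plate screws at (310,113), (285,137), (335,137) and (310,163). The rim's near corners are at (234,208) and (390,208). The held disc sits at (316,~300).

Run:
```python
from h import *
c=load('w3')
im=c['pixels']; g=cv2.GaussianBlur(im,(3,3),0)
m=np.zeros((482,642),np.uint8); cv2.floodFill(g.copy(),m,(310,140),0,(10,)*3,(10,)*3,cv2.FLOODFILL_MASK_ONLY|cv2.FLOODFILL_FIXED_RANGE)
cnt=max(cv2.findContours(m[1:-1,1:-1],cv2.RETR_EXTERNAL,cv2.CHAIN_APPROX_NONE)[0],key=len); e=cv2.fitEllipse(cnt); print('ellipse',e)
sp=atz(c,*e[0],.042); print('spacer',sp,'eye',atz(c,310.5,138,.042),'dia',e[1][0]/c['fx']*c['depth'][138,310], 'depth',pix2w(c,*e[0]))
print('plate',atz(c,310.2,137.5,.034))
nl,nr=atz(c,234,208,.06),atz(c,390,208,.06); print(nl,nr,np.linalg.norm(nl-nr),'yaw',np.degrees(np.arctan2(*(nr-nl)[[1,0]])), 'ctr',(nl+nr)/2+.08*np.array([.098,.995,0]))
go((*sp[:2],.3,84.4))
```

```text
ellipse ((308.7799377441406, 138.51919555664062), (39.39653396606445, 39.99466323852539), 135.52281188964844)
spacer [0.57121903 0.00575783 0.042     ] eye [0.57323763 0.00613823 0.042     ] dia 0.04521525918268866 depth [0.58097544 0.01985935 0.46711402]
plate [0.57280144 0.00647506 0.034     ]
[ 0.47735139 -0.06272317  0.06      ] [ 0.65725571 -0.0803323   0.06      ] 0.18076405395728215 yaw -5.590331837728169 ctr [0.57514355 0.00807226 0.06      ]
dp cm [ 6.36 -0.76  0.53] twist 0.1
```

```bash
python3 -m jog '[{"dp":[3.2,-0.3,0],"twist":0,"fingers":0.4},{"dp":[6.4,-0.55,2],"twist":0,"fingers":0.4},{"dp":[6.4,-0.55,7],"twist":0,"fingers":0.4},{"dp":[6.4,-0.55,12],"twist":0,"fingers":0.4},{"dp":[6.4,-0.55,16],"twist":0,"fingers":0.4},{"dp":[6.4,-0.55,19],"twist":0,"fingers":0.4},{"dp":[6.4,-0.55,21],"twist":0,"fingers":0.4},{"dp":[6.4,-0.55,21],"twist":0,"fingers":0.4}]'
python3 - <<'E'
from h import *
cap('wrist','w4'); cap('scene','sc4'); go((.5735,.006,.046,84.4))
E
```

```text
time_s: 7.98
tool_pos: [0.5727, 0.0053, 0.0938]
tool_rot: [-179.9, -0.0, 84.5]
force: [1.6, -0.3, 0.4]
grip_width: 0.0497
grasp_force: 15.0
dp cm [ 0.1  -0.1   4.97] twist 0.1
```

```bash
python3 -m jog '[{"dp":[0.05,0.05,1.5],"twist":0,"fingers":0.4},{"dp":[0.05,0.05,3],"twist":0,"fingers":0.4},{"dp":[0.05,0.05,4],"twist":0,"fingers":0.4},{"dp":[0.05,0.05,4.6],"twist":0,"fingers":0.4},{"dp":[0.05,0.05,4.8],"twist":0,"fingers":0.4},{"dp":[0.05,0.05,4.8],"twist":0,"fingers":0.4}]';python3 -m jog '[{"dp":[0,0,0.05],"twist":0,"fingers":0.4},{"dp":[0,0,0.1],"twist":0,"fingers":0.4},{"dp":[0,0,0.1],"twist":0,"fingers":0.4}]';python3 -m jog '[{"dp":[0,0,0.05],"twist":0,"fingers":0.4},{"dp":[0,0,0.05],"twist":0,"fingers":0.4}]'
```

```text
time_s: 8.82
tool_pos: [0.5742, 0.0046, 0.0466]
tool_rot: [180.0, -0.0, 84.4]
force: [0.1, 0.5, -0.0]
grip_width: 0.0495
grasp_force: 15.0
time_s: 9.2
tool_pos: [0.5741, 0.0044, 0.0456]
tool_rot: [180.0, 0.0, 84.4]
force: [0.9, 0.6, -0.3]
grip_width: 0.0494
grasp_force: 15.0
time_s: 9.45
tool_pos: [0.574, 0.0045, 0.045]
tool_rot: [-180.0, 0.0, 84.4]
force: [-0.5, -0.9, -0.8]
grip_width: 0.0492
grasp_force: 15.0
```

```bash
python3 -m jog '[{"dp":[0.12,0,0.05],"twist":0,"fingers":0.4},{"dp":[0.12,0,0.1],"twist":0,"fingers":0.4},{"dp":[0.12,0,0.1],"twist":0,"fingers":0.4}]';python3 -m jog '[{"dp":[0,0,0.05],"twist":0,"fingers":0.4},{"dp":[0,0,0.05],"twist":0,"fingers":0.4}]';python3 -m jog '[{"dp":[0,0,0.05],"twist":0,"fingers":0.4},{"dp":[0,0,0.05],"twist":0,"fingers":0.4}]'
```

```text
time_s: 9.82
tool_pos: [0.5741, 0.0057, 0.044]
tool_rot: [-180.0, 0.0, 84.4]
force: [-0.1, -0.4, -0.8]
grip_width: 0.0491
grasp_force: 15.0
time_s: 10.07
tool_pos: [0.5742, 0.0057, 0.0435]
tool_rot: [180.0, 0.0, 84.4]
force: [-1.0, 0.2, -0.5]
grip_width: 0.0492
grasp_force: 15.0
time_s: 10.32
tool_pos: [0.5742, 0.0056, 0.0435]
tool_rot: [180.0, 0.0, 84.4]
force: [-2.2, -0.4, 5.0]
grip_width: 0.0492
grasp_force: 15.0
```

```bash
python3 -m jog '[{"dp":[0,0,-0.02],"twist":0,"fingers":0.6},{"dp":[0,0,-0.02],"twist":0,"fingers":0.7},{"dp":[0,0,-0.02],"twist":0,"fingers":0.8},{"dp":[0,0,-0.02],"twist":0,"fingers":0.8},{"dp":[0,0,-0.02],"twist":0,"fingers":0.8}]'; python3 -m jog '[{"dp":[0,0,-1],"twist":0,"fingers":0.8},{"dp":[0,0,-3],"twist":0,"fingers":0.8},{"dp":[-0.5,0,-7],"twist":0,"fingers":0.8},{"dp":[-1,0,-12],"twist":0,"fingers":0.8},{"dp":[-3,0,-17],"twist":0,"fingers":0.8},{"dp":[-5,0,-22],"twist":0,"fingers":0.8},{"dp":[-6.5,0,-26],"twist":0,"fingers":0.8},{"dp":[-6.5,0,-26],"twist":0,"fingers":0.8}]'
python3 - <<'E'
from h import *
c=cap('wrist','w5')
im=c['pixels']; cv2.imwrite('pics/w5c.png',cv2.resize(im[20:290,180:460],(800,771))[:600])
b=(np.array(im).astype(int).min(2)>140).astype(np.uint8)[80:200,250:380]
n,l,st,ce=cv2.connectedComponentsWithStats(b); k=1+np.argmax(st[1:,4]); uv=ce[k]+[250,80]; print(uv,st[k],atz(c,*uv,.052), w2pix(c,(.5735,.006,.052)))
E
```

```text
time_s: 10.95
tool_pos: [0.5741, 0.0057, 0.0431]
tool_rot: [-180.0, 0.0, 84.4]
force: [0.6, 0.5, -0.1]
grip_width: 0.0691
grasp_force: 0.0
time_s: 11.95
tool_pos: [0.5696, -0.06, 0.3082]
tool_rot: [179.6, 0.1, 84.3]
force: [-0.2, 0.3, -0.4]
grip_width: 0.0695
grasp_force: 0.0
[320.85377993 126.83575464] [   0    0  121  107 7434] [0.58493074 0.01593629 0.052     ] (np.float64(311.5758494127594), np.float64(137.05269060882085))
```

View pics/w5c.png

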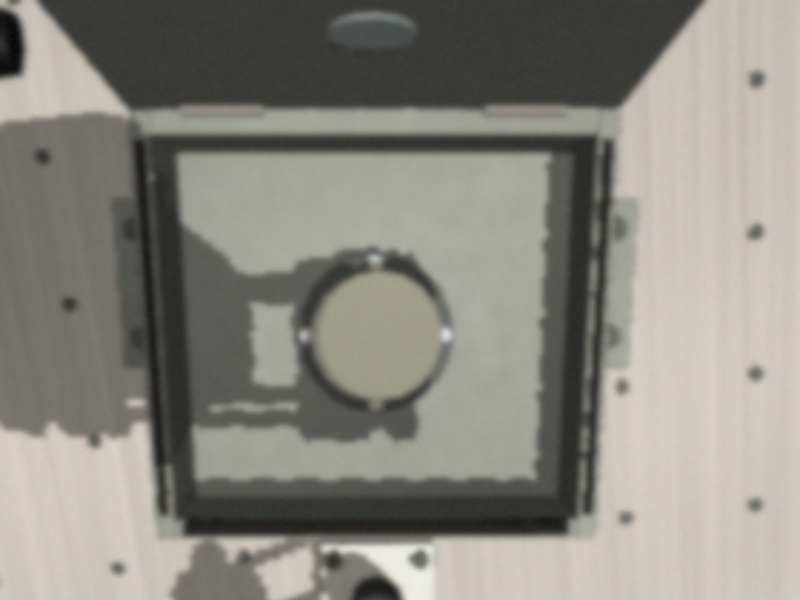

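The disc's centre in the crop is (377,336) against the plate screws' centre (375,334), so it sits within about 1 mm, flat. Next is the lid: I'll go behind it with the fingers shut. Tool x runs along chamber +y.

```bash
python3 -m jog '[{"dp":[4,-0.1,0],"twist":0,"fingers":0},{"dp":[9,-0.2,0],"twist":0,"fingers":0},{"dp":[14,-0.3,0],"twist":0,"fingers":0},{"dp":[18,-0.3,0],"twist":0,"fingers":0},{"dp":[20.2,-0.3,2],"twist":0,"fingers":0},{"dp":[20.2,-0.3,6],"twist":0,"fingers":0},{"dp":[20.2,-0.3,10],"twist":0,"fingers":0},{"dp":[20.2,-0.3,12.8],"twist":0,"fingers":0}]'
cat >> h.py <<'E'
Cc=np.array([.5735,.0065]); YAW=np.radians(-5.6)
RC=np.array([[np.cos(YAW),-np.sin(YAW)],[np.sin(YAW),np.cos(YAW)]])
def cham(p): p=np.array(p); return np.r_[(p[:2]-Cc)@RC,p[2]].round(4)
def lid(): # push points in chamber y,z
    for f in np.arange(1.6,0,-.1):
        r=.13; print(f.round(2),(.08-r*np.cos(f)+.006*np.sin(f)).round(4),(.06+r*np.sin(f)+.006*np.cos(f)).round(4))
E
python3 -c "
from h import *
print(cham(tool()[0]));lid()"
```

```text
time_s: 13.0
tool_pos: [0.5826, 0.1428, 0.1726]
tool_rot: [-179.8, 0.1, 84.5]
force: [0.3, 0.5, 0.1]
grip_width: 0.0023
grasp_force: 0.0
[-0.0042  0.1366  0.1726]
1.6 0.0898 0.1898
1.5 0.0768 0.1901
1.4 0.0638 0.1891
1.3 0.051 0.1869
1.2 0.0385 0.1833
1.1 0.0264 0.1786
1.0 0.0148 0.1726
0.9 0.0039 0.1656
0.8 -0.0063 0.1574
0.7 -0.0156 0.1483
0.6 -0.0239 0.1384
0.5 -0.0312 0.1276
0.4 -0.0374 0.1162
0.3 -0.0424 0.1041
0.2 -0.0462 0.0917
0.1 -0.0488 0.0789
```

```bash
python3 -m jog '[{"dp":[-1.7,0.4,-1.6],"twist":0,"fingers":0},{"dp":[-3.8,0.4,-1.7],"twist":0,"fingers":0},{"dp":[-5,0.4,-1.7],"twist":0,"fingers":0},{"dp":[-6.4,0.4,-1.6],"twist":0,"fingers":0},{"dp":[-7.6,0.4,-1.4],"twist":0,"fingers":0},{"dp":[-8.9,0.4,-1.1],"twist":0,"fingers":0},{"dp":[-10.1,0.4,-0.6],"twist":0,"fingers":0},{"dp":[-11.2,0.4,0],"twist":0,"fingers":0}]'
python3 - <<'E'
from h import *
print(cham(tool()[0]))
d=cap('side','s6'); P=cloud(d); L=P.copy(); L[...,:2]=(P[...,:2]-Cc)@RC
m=(abs(L[...,0])<.085)&(abs(L[...,0])>.05)&(L[...,1]<.09)&(L[...,1]>-.075)&(L[...,2]>.08)&(L[...,2]<.215)
q=L[m]; print(len(q)); a=np.polyfit(q[:,1],q[:,2],1); print(a,'angle',-np.arctan(a[0]))
E
```

```text
time_s: 14.0
tool_pos: [0.5771, 0.029, 0.1745]
tool_rot: [-179.9, 0.1, 84.4]
force: [-1.9, 2.7, 2.2]
grip_width: 0.0005
grasp_force: 1.5
[0.0014 0.0228 0.1745]
1905
[-1.54140774  0.19083178] angle 0.9952949864612278
```

```bash
python3 -m jog '[{"dp":[-1.1,0,0.7],"twist":0,"fingers":0},{"dp":[-2.1,0,1.5],"twist":0,"fingers":0},{"dp":[-3,0,2.4],"twist":0,"fingers":0},{"dp":[-3.9,0,3.4],"twist":0,"fingers":0},{"dp":[-4.6,0,4.5],"twist":0,"fingers":0},{"dp":[-5.2,0,5.6],"twist":0,"fingers":0},{"dp":[-5.7,0,6.9],"twist":0,"fingers":0},{"dp":[-6.1,0,8.1],"twist":0,"fingers":0}]'; python3 -m jog '[{"dp":[-0.2,0,0.6],"twist":0,"fingers":0},{"dp":[-0.3,0,1.2],"twist":0,"fingers":0},{"dp":[-0.3,0,1.6],"twist":0,"fingers":0},{"dp":[-0.3,0,1.9],"twist":0,"fingers":0}]'
```

```text
time_s: 15.05
tool_pos: [0.5719, -0.0308, 0.0933]
tool_rot: [180.0, 0.0, 84.4]
force: [0.3, -0.4, 1.7]
grip_width: 0.0004
grasp_force: 0.9
time_s: 15.55
tool_pos: [0.5713, -0.0332, 0.0751]
tool_rot: [-180.0, 0.0, 84.4]
force: [-0.9, -0.9, 2.3]
grip_width: 0.0006
grasp_force: 0.7
```

```bash
python3 -m jog '[{"dp":[0,0,0.2],"twist":0,"fingers":0},{"dp":[0,0,0.4],"twist":0,"fingers":0},{"dp":[0,0,0.5],"twist":0,"fingers":0},{"dp":[0,0,0.5],"twist":0,"fingers":0}]';python3 -m jog '[{"dp":[0,0,0.1],"twist":0,"fingers":0},{"dp":[0,0,0.15],"twist":0,"fingers":0},{"dp":[0,0,0.15],"twist":0,"fingers":0},{"dp":[0,0,0.15],"twist":0,"fingers":0}]'
```

```text
time_s: 16.05
tool_pos: [0.5715, -0.0333, 0.0704]
tool_rot: [180.0, 0.0, 84.4]
force: [-0.0, -0.6, 2.4]
grip_width: 0.0006
grasp_force: 0.9
time_s: 16.55
tool_pos: [0.5715, -0.0334, 0.0694]
tool_rot: [180.0, 0.0, 84.4]
force: [-2.5, -0.5, 6.2]
grip_width: 0.0008
grasp_force: 3.2
```

The contact force has risen to 6 N at a lid angle of about 0.03 rad, so the lid is resting on its seal. I'll lift, move to behind the clamp, and measure the lever.

```bash
python3 -m jog '[{"dp":[0,0,-3],"twist":0,"fingers":0},{"dp":[0,0,-8],"twist":0,"fingers":0},{"dp":[0,0,-13],"twist":0,"fingers":0},{"dp":[0,0,-18],"twist":0,"fingers":0},{"dp":[-2,0,-22],"twist":0,"fingers":0},{"dp":[-6,0,-23],"twist":0,"fingers":0},{"dp":[-11,0,-23],"twist":0,"fingers":0},{"dp":[-16,0,-23],"twist":0,"fingers":0}]';python3 -m jog '[{"dp":[0,0,0],"twist":0,"fingers":0}]'
python3 - <<'E'
from h import *
print(cham(tool()[0]))
d=cap('side','s7');w=cap('wrist','w7'); cap('scene','sc7')
for n,c in (('side',d),('wrist',w)):
    L=cloud(c); L[...,:2]=(L[...,:2]-Cc)@RC
    for lo,hi in ((.1,.13),(.13,.15),(.15,.17),(.17,.19),(.19,.21)):
        m=(abs(L[...,0]+.05)<.06)&(abs(L[...,1]+.13)<.06)&(L[...,2]>lo)&(L[...,2]<hi)&(c['depth']>.15); q=L[m]
        if len(q): print(n,lo,len(q),q.mean(0).round(4),q.min(0).round(4),q.max(0).round(4))
    m=(abs(L[...,0])<.085)&(L[...,1]<-.0)&(L[...,1]>-.079)&(abs(L[...,0])>.04)&(L[...,2]>.055)&(L[...,2]<.09); q=L[m]; print('lid z',len(q), np.median(q[:,2]) if len(q) else '')
cv2.imwrite('pics/sc7c.png',cv2.resize(load('sc7')['pixels'][170:320,220:420],(800,600)))
E
```

```text
time_s: 17.55
tool_pos: [0.5558, -0.1934, 0.2988]
tool_rot: [180.0, 0.0, 84.5]
force: [0.2, -0.3, 0.8]
grip_width: 0.0004
grasp_force: 0.0
time_s: 17.68
tool_pos: [0.5546, -0.1984, 0.2975]
tool_rot: [-179.9, 0.0, 83.9]
force: [-0.1, 0.0, -0.3]
grip_width: 0.0005
grasp_force: 0.0
[ 0.0011 -0.2057  0.2975]
side 0.1 177 [-0.0623 -0.1348  0.1126] [-0.0817 -0.1554  0.1001] [-0.0365 -0.1221  0.1294]
side 0.13 35 [-0.0605 -0.1356  0.1389] [-0.0662 -0.1451  0.1304] [-0.054  -0.1312  0.1499]
side 0.15 52 [-0.0563 -0.1314  0.1609] [-0.0647 -0.1405  0.1502] [-0.0456 -0.1264  0.1699]
side 0.17 54 [-0.0523 -0.1292  0.1804] [-0.0617 -0.1377  0.1703] [-0.0409 -0.1237  0.1898]
side 0.19 46 [-0.0478 -0.1297  0.1969] [-0.0545 -0.1399  0.1905] [-0.0406 -0.1238  0.2037]
lid z 868 0.06799086202229118
wrist 0.1 457 [-0.053  -0.1374  0.1135] [-0.0781 -0.1532  0.1008] [-0.0328 -0.122   0.1212]
wrist 0.15 11 [-0.0541 -0.1409  0.1628] [-0.0574 -0.1441  0.157 ] [-0.0499 -0.1372  0.1694]
wrist 0.17 22 [-0.051  -0.1376  0.1802] [-0.0549 -0.142   0.1704] [-0.0448 -0.1317  0.1894]
wrist 0.19 466 [-0.0405 -0.1321  0.1997] [-0.0505 -0.141   0.1901] [-0.0328 -0.1241  0.2041]
lid z 7392 0.06865587201638543
```

View pics/sc7c.png

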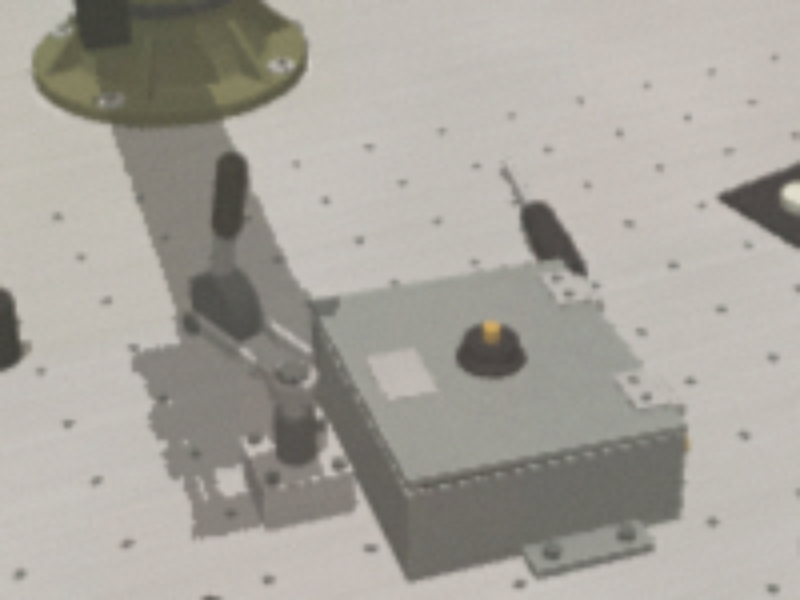

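The lid is now down flat on its seal. The crop puts the lever tip at (232,160), the post at (292,372) and the arm still aside at about 1.97 rad. I'll descend behind the lever.

```bash
python3 -m jog '[{"dp":[1,-2.6,3],"twist":0,"fingers":0},{"dp":[1.5,-5.2,7],"twist":0,"fingers":0},{"dp":[1.5,-5.2,11],"twist":0,"fingers":0},{"dp":[1.5,-5.2,14],"twist":0,"fingers":0},{"dp":[1.5,-5.2,14.2],"twist":0,"fingers":0},{"dp":[1.5,-5.2,14.2],"twist":0,"fingers":0}]'
python3 - <<'E'
from h import *
p=cham(tool()[0]); print(p, env.get_obs()['tool_rot'])
for t,F in ((1.97,(-.052,-.154)),(1.57,(-.061,-.133)),(1.2,(-.067,-.113)),(.8,(-.059,-.0937)),(.4,(-.044,-.075)),(0,(-.0235,-.066))): print(t,((F[1]-p[1])*100).round(2),((F[0]-p[0])*100).round(2))
w=cap('wrist','w8')
E
```

```text
time_s: 18.58
tool_pos: [0.5065, -0.1714, 0.1579]
tool_rot: [179.9, 0.0, 84.5]
force: [0.8, 0.6, 0.8]
grip_width: 0.0005
grasp_force: 0.0
[-0.0493 -0.1836  0.1579] [1.79917015e+02 6.07888367e-03 8.45290633e+01]
1.97 2.96 -0.27
1.57 5.06 -1.17
1.2 7.06 -1.77
0.8 8.99 -0.97
0.4 10.86 0.53
0 11.76 2.58
```

```bash
python3 -m jog '[{"dp":[1.5,-0.2,0],"twist":0,"fingers":0},{"dp":[3,-0.3,0],"twist":0,"fingers":0},{"dp":[4,-0.7,0],"twist":0,"fingers":0},{"dp":[5,-1.2,0],"twist":0,"fingers":0},{"dp":[6,-1.5,0],"twist":0,"fingers":0},{"dp":[7,-1.8,0],"twist":0,"fingers":0},{"dp":[7,-1.8,0],"twist":0,"fingers":0}]'
cat > lev.py <<'E'
from h import *
import sys
print(cham(tool()[0]))
for n in ('side','wrist'):
    c=cap(n,n+sys.argv[1])
    L=cloud(c); L[...,:2]=(L[...,:2]-Cc)@RC
    dark=c['pixels'].max(2)<90
    for lo,hi in ((.155,.175),(.175,.19),(.19,.21)):
        m=(abs(L[...,0]+.03)<.06)&(abs(L[...,1]+.09)<.07)&(L[...,2]>lo)&(L[...,2]<hi)&(c['depth']>.15)&dark; q=L[m]
        if len(q): print(n,lo,len(q),np.median(q,0).round(4),q.min(0).round(4),q.max(0).round(4))
E
python3 lev.py 9
```

```text
time_s: 19.5
tool_pos: [0.4933, -0.0987, 0.1563]
tool_rot: [-179.9, -0.1, 84.5]
force: [-2.9, 1.5, 1.2]
grip_width: 0.0002
grasp_force: 1.4
[-0.0695 -0.1125  0.1563]
side 0.155 125 [-0.0641 -0.1017  0.1658] [-0.0835 -0.117   0.1551] [-0.0473 -0.0936  0.1748]
side 0.175 100 [-0.066  -0.1025  0.1823] [-0.0859 -0.1153  0.175 ] [-0.044  -0.0949  0.19  ]
side 0.19 144 [-0.0669 -0.1028  0.1985] [-0.0883 -0.1186  0.19  ] [-0.0405 -0.0952  0.21  ]
wrist 0.155 1342 [-0.0587 -0.1007  0.1664] [-0.0775 -0.1178  0.155 ] [-0.0429 -0.0938  0.175 ]
wrist 0.175 492 [-0.0634 -0.1012  0.1783] [-0.0766 -0.107   0.175 ] [-0.0421 -0.0949  0.1825]
```

```bash
python3 -m jog '[{"dp":[1,0.4,0],"twist":0,"fingers":0},{"dp":[1.9,0.8,0],"twist":0,"fingers":0},{"dp":[2.6,1.3,0],"twist":0,"fingers":0},{"dp":[3.3,1.8,0],"twist":0,"fingers":0},{"dp":[3.8,2.4,0],"twist":0,"fingers":0},{"dp":[4.2,3,0],"twist":0,"fingers":0},{"dp":[4.2,3,0],"twist":0,"fingers":0}]'; python3 lev.py 10
```

```text
time_s: 20.48
tool_pos: [0.5283, -0.0611, 0.1562]
tool_rot: [-179.9, -0.1, 84.5]
force: [-3.2, 2.6, 0.3]
grip_width: 0.0004
grasp_force: 1.3
[-0.0383 -0.0717  0.1562]
side 0.155 115 [-0.0369 -0.0629  0.1662] [-0.0517 -0.0787  0.1554] [-0.019  -0.0579  0.1749]
side 0.175 83 [-0.037  -0.0638  0.1823] [-0.0545 -0.0748  0.1755] [-0.017  -0.0591  0.1899]
side 0.19 108 [-0.0412 -0.0625  0.1991] [-0.0574 -0.0745  0.1902] [-0.0151 -0.0575  0.2091]
wrist 0.155 1153 [-0.0292 -0.0616  0.1642] [-0.0463 -0.0776  0.155 ] [-0.0122 -0.0587  0.175 ]
wrist 0.175 309 [-0.0381 -0.0618  0.179 ] [-0.0455 -0.0666  0.175 ] [-0.0295 -0.0598  0.1826]
```

```bash
python3 -m jog '[{"dp":[0.2,0.4,0],"twist":0,"fingers":0},{"dp":[0.3,0.8,0],"twist":0,"fingers":0},{"dp":[0.3,1.2,0],"twist":0,"fingers":0},{"dp":[0.3,1.2,0],"twist":0,"fingers":0}]';python3 -m jog '[{"dp":[0,0.1,0],"twist":0,"fingers":0},{"dp":[0,0.2,0],"twist":0,"fingers":0},{"dp":[0,0.2,0],"twist":0,"fingers":0}]';python3 -m jog '[{"dp":[0,0.1,0],"twist":0,"fingers":0},{"dp":[0,0.2,0],"twist":0,"fingers":0},{"dp":[0,0.2,0],"twist":0,"fingers":0}]'; python3 -c "
from h import *
print(cham(tool()[0]))"
```

```text
time_s: 21.08
tool_pos: [0.5405, -0.06, 0.1566]
tool_rot: [-180.0, -0.0, 84.4]
force: [-3.6, 2.3, -0.2]
grip_width: 0.0005
grasp_force: 1.6
time_s: 21.45
tool_pos: [0.5424, -0.0603, 0.1567]
tool_rot: [-180.0, -0.0, 84.4]
force: [-5.3, 3.2, -1.2]
grip_width: 0.0002
grasp_force: 2.0
time_s: 21.82
tool_pos: [0.5445, -0.0606, 0.1567]
tool_rot: [-180.0, -0.0, 84.4]
force: [-3.6, 2.7, 0.5]
grip_width: 0.0006
grasp_force: 1.9
[-0.0223 -0.0696  0.1567]
```

```bash
python3 -m jog '[{"dp":[0,0.1,0],"twist":0,"fingers":0},{"dp":[0,0.2,0],"twist":0,"fingers":0},{"dp":[0,0.2,0],"twist":0,"fingers":0}]';python3 -m jog '[{"dp":[0,0.1,0],"twist":0,"fingers":0},{"dp":[0,0.2,0],"twist":0,"fingers":0},{"dp":[0,0.2,0],"twist":0,"fingers":0}]'; python3 lev.py 11
```

```text
time_s: 22.2
tool_pos: [0.5455, -0.0607, 0.1567]
tool_rot: [-179.9, 0.0, 84.4]
force: [-7.5, 3.5, 1.1]
grip_width: 0.0007
grasp_force: 4.0
time_s: 22.58
tool_pos: [0.5459, -0.0609, 0.1565]
tool_rot: [-179.7, 0.1, 84.4]
force: [-11.4, 3.8, 5.2]
grip_width: 0.0004
grasp_force: 6.5
[-0.0208 -0.0697  0.1565]
side 0.155 122 [-0.018  -0.0613  0.1653] [-0.0341 -0.0787  0.1552] [ 0.0026 -0.0548  0.1745]
side 0.175 87 [-0.0198 -0.0622  0.1822] [-0.0358 -0.0773  0.1751] [ 0.0022 -0.0576  0.19  ]
side 0.19 106 [-0.023  -0.0604  0.1991] [-0.0396 -0.0733  0.1901] [ 0.0013 -0.056   0.2097]
wrist 0.155 1249 [-0.0113 -0.0589  0.1644] [-0.0288 -0.073   0.155 ] [ 0.0064 -0.055   0.175 ]
wrist 0.175 298 [-0.0193 -0.0594  0.1788] [-0.028 -0.064  0.175] [-0.0119 -0.0574  0.1828]
```

Run:
```python
from h import *
c=cap('scene','sc11')
cv2.imwrite('pics/sc11c.png',cv2.resize(c['pixels'][170:290,250:410],(800,600),interpolation=cv2.INTER_CUBIC))
```

```text
(no output)
```

View pics/sc11c.png

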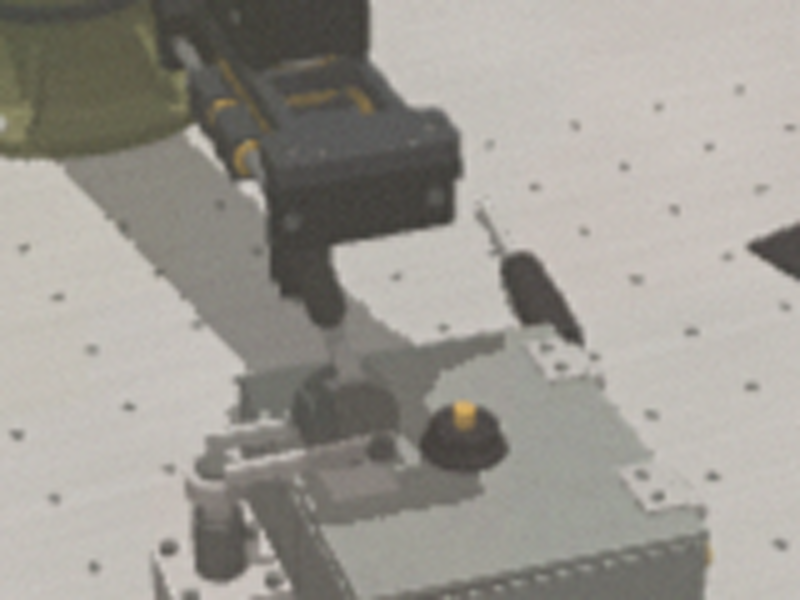

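The fork arm is over the lid against its stop (11 N reaction), with the lever upright at crop (325,300). I'll back off and go round to the lever's forward (+y) side.

```bash
python3 -m jog '[{"dp":[0,-1.5,0],"twist":0,"fingers":0},{"dp":[0,-3,-1],"twist":0,"fingers":0},{"dp":[2.5,-3,-3],"twist":0,"fingers":0},{"dp":[4.6,-3,-3.2],"twist":0,"fingers":0},{"dp":[4.6,-1,-3.2],"twist":0,"fingers":0},{"dp":[4.6,2,-3.2],"twist":0,"fingers":0},{"dp":[4.6,2.1,-3.2],"twist":0,"fingers":0},{"dp":[4.6,2.1,-3.2],"twist":0,"fingers":0}]'; python3 lev.py 12
python3 - <<'E'
from h import *
p=cham(tool()[0])
for a in (1.33,1.2,1.1,1.,.9,.8,.7,.6,.5,.4,.3,.2):
    y=-.045-.1*np.cos(a)+.0085*np.sin(a)+.0095; z=.089+.1*np.sin(a)+.0085*np.cos(a); print(a,((y-p[1])*100).round(2),((p[2]-z)*100).round(2))
E
```

```text
time_s: 23.72
tool_pos: [0.5744, -0.0178, 0.1889]
tool_rot: [179.9, 0.0, 84.4]
force: [-0.3, 0.3, -0.0]
grip_width: 0.0003
grasp_force: 0.0
[ 0.0033 -0.0241  0.1889]
side 0.155 56 [-0.0068 -0.0615  0.1645] [-0.013  -0.0693  0.1557] [ 0.0019 -0.0548  0.1749]
side 0.175 42 [-0.0073 -0.0662  0.1818] [-0.0125 -0.0711  0.1751] [ 0.0018 -0.0615  0.19  ]
side 0.19 59 [-0.0081 -0.0693  0.1977] [-0.0133 -0.0774  0.19  ] [ 0.001  -0.02    0.2087]
wrist 0.175 27 [ 0.0034 -0.0646  0.186 ] [ 0.0034 -0.0661  0.1815] [ 0.004  -0.0628  0.1897]
wrist 0.19 328 [ 0.0034 -0.0681  0.1978] [-0.0032 -0.0725  0.1904] [ 0.0076 -0.02    0.204 ]
1.33 -2.71 0.09
1.2 -3.98 0.37
1.1 -4.93 0.7
1.0 -5.84 1.13
0.9 -6.7 1.64
0.8 -7.51 2.23
0.7 -8.25 2.91
0.6 -8.92 3.65
0.5 -9.52 4.46
0.4 -10.03 5.32
0.3 -10.45 6.23
0.2 -10.78 7.18
```

```bash
python3 -m jog '[{"dp":[-1.5,-0.3,0],"twist":0,"fingers":0},{"dp":[-2.6,-0.3,0.1],"twist":0,"fingers":0},{"dp":[-3.3,-0.3,0.2],"twist":0,"fingers":0},{"dp":[-4,-0.3,0.4],"twist":0,"fingers":0},{"dp":[-4.9,-0.3,0.7],"twist":0,"fingers":0},{"dp":[-5.8,-0.3,1.1],"twist":0,"fingers":0},{"dp":[-6.3,-0.3,1.4],"twist":0,"fingers":0}]'; python3 -m jog '[{"dp":[-0.4,0,0.3],"twist":0,"fingers":0},{"dp":[-0.8,0,0.5],"twist":0,"fingers":0},{"dp":[-0.8,0,0.5],"twist":0,"fingers":0}]'; python3 -c "
from h import *
print(cham(tool()[0]))"
```

```text
time_s: 24.7
tool_pos: [0.5648, -0.081, 0.1745]
tool_rot: [180.0, 0.0, 84.4]
force: [-0.7, 1.8, 4.7]
grip_width: 0.0006
grasp_force: 2.2
time_s: 25.08
tool_pos: [0.564, -0.0883, 0.1693]
tool_rot: [-180.0, 0.0, 84.4]
force: [0.1, 1.0, 1.9]
grip_width: 0.0006
grasp_force: 1.0
[-0.0002 -0.0953  0.1693]
```

```bash
python3 -m jog '[{"dp":[-0.4,0,0.3],"twist":0,"fingers":0},{"dp":[-0.8,0,0.7],"twist":0,"fingers":0},{"dp":[-1.15,0,1],"twist":0,"fingers":0},{"dp":[-1.15,0,1],"twist":0,"fingers":0}]'; python3 -m jog '[{"dp":[-0.3,0,0.35],"twist":0,"fingers":0},{"dp":[-0.5,0,0.5],"twist":0,"fingers":0},{"dp":[-0.5,0,0.5],"twist":0,"fingers":0}]'; python3 -c "
from h import *
print(cham(tool()[0]))"
```

```text
time_s: 25.58
tool_pos: [0.5628, -0.0998, 0.1592]
tool_rot: [-180.0, 0.0, 84.4]
force: [1.2, 1.9, 1.2]
grip_width: 0.0006
grasp_force: 0.9
time_s: 25.95
tool_pos: [0.5625, -0.1041, 0.1548]
tool_rot: [180.0, -0.0, 84.4]
force: [0.1, 1.8, 4.2]
grip_width: 0.0006
grasp_force: 2.2
[-1.000e-04 -1.111e-01  1.548e-01]
```

```bash
python3 -m jog '[{"dp":[-0.2,0,0.2],"twist":0,"fingers":0},{"dp":[-0.35,0,0.45],"twist":0,"fingers":0},{"dp":[-0.35,0,0.45],"twist":0,"fingers":0}]'; python3 -m jog '[{"dp":[-0.15,0,0.2],"twist":0,"fingers":0},{"dp":[-0.35,0,0.45],"twist":0,"fingers":0},{"dp":[-0.35,0,0.45],"twist":0,"fingers":0}]'; python3 -c "
from h import *
print(cham(tool()[0]))"
```

```text
time_s: 26.32
tool_pos: [0.5622, -0.1077, 0.1504]
tool_rot: [180.0, 0.0, 84.4]
force: [0.5, 1.1, 4.5]
grip_width: 0.0004
grasp_force: 2.6
time_s: 26.7
tool_pos: [0.5619, -0.111, 0.146]
tool_rot: [180.0, -0.0, 84.4]
force: [-0.9, 2.8, 5.7]
grip_width: 0.0002
grasp_force: 2.9
[-1.00e-04 -1.18e-01  1.46e-01]
```

```bash
python3 -m jog '[{"dp":[-0.15,0,0.2],"twist":0,"fingers":0},{"dp":[-0.3,0,0.4],"twist":0,"fingers":0},{"dp":[-0.3,0,0.4],"twist":0,"fingers":0}]'; python3 -m jog '[{"dp":[-0.1,0,0.2],"twist":0,"fingers":0},{"dp":[-0.2,0,0.4],"twist":0,"fingers":0},{"dp":[-0.2,0,0.4],"twist":0,"fingers":0}]'
python3 - <<'E'
from h import *
print(cham(tool()[0]))
for n in ('wrist','side'):
    c=cap(n,n+'13'); L=cloud(c); L[...,:2]=(L[...,:2]-Cc)@RC
    m=(abs(L[...,0])<.088)&(abs(L[...,0])>.05)&(L[...,1]>-.079)&(L[...,1]<.07)&(L[...,2]>.05)&(L[...,2]<.08); q=L[m]
    if len(q)>50: print(n,len(q),np.polyfit(q[:,1],q[:,2],1), 'edge z',np.median(q[q[:,1]<-.05][:,2]))
E
```

```text
time_s: 27.08
tool_pos: [0.5617, -0.1137, 0.1421]
tool_rot: [180.0, -0.0, 84.4]
force: [0.0, 3.5, 6.7]
grip_width: 0.0004
grasp_force: 3.3
time_s: 27.45
tool_pos: [0.5615, -0.1159, 0.1383]
tool_rot: [180.0, 0.0, 84.4]
force: [-0.0, 2.5, 7.2]
grip_width: 0.0002
grasp_force: 3.6
[-0.     -0.123   0.1383]
wrist 22763 [-0.00273406  0.06602797] edge z 0.06620960944032359
side 1381 [0.0018762  0.06564234] edge z 0.06572260963427422
```

```bash
python3 -m jog '[{"dp":[-0.1,0,0.2],"twist":0,"fingers":0},{"dp":[-0.15,0,0.3],"twist":0,"fingers":0},{"dp":[-0.15,0,0.3],"twist":0,"fingers":0}]'; python3 -m jog '[{"dp":[-0.1,0,0.2],"twist":0,"fingers":0},{"dp":[-0.15,0,0.3],"twist":0,"fingers":0},{"dp":[-0.15,0,0.3],"twist":0,"fingers":0}]'; python3 -c "
from h import *
print(cham(tool()[0]))"
```

```text
time_s: 27.92
tool_pos: [0.5614, -0.1174, 0.1354]
tool_rot: [180.0, 0.0, 84.4]
force: [-1.0, 2.3, 6.6]
grip_width: 0.0005
grasp_force: 4.1
time_s: 28.3
tool_pos: [0.5613, -0.1189, 0.1328]
tool_rot: [180.0, 0.0, 84.4]
force: [-1.1, 1.9, 9.3]
grip_width: 0.0006
grasp_force: 4.9
[ 1.000e-04 -1.260e-01  1.328e-01]
```

```bash
python3 -m jog '[{"dp":[-0.05,0,0.15],"twist":0,"fingers":0},{"dp":[-0.1,0,0.3],"twist":0,"fingers":0},{"dp":[-0.1,0,0.3],"twist":0,"fingers":0}]'; python3 -m jog '[{"dp":[-0.05,0,0.15],"twist":0,"fingers":0},{"dp":[-0.1,0,0.25],"twist":0,"fingers":0},{"dp":[-0.1,0,0.25],"twist":0,"fingers":0}]'; python3 -c "
from h import *
print(cham(tool()[0]))"
```

```text
time_s: 28.68
tool_pos: [0.5612, -0.1201, 0.1302]
tool_rot: [180.0, 0.1, 84.4]
force: [-3.0, 3.7, 12.2]
grip_width: 0.0003
grasp_force: 6.2
time_s: 29.05
tool_pos: [0.5612, -0.1211, 0.1282]
tool_rot: [180.0, 0.1, 84.4]
force: [-3.9, 1.8, 15.5]
grip_width: 0.0003
grasp_force: 7.5
[ 0.0003 -0.1282  0.1282]
```

The lever is firm at 16 N, well under 25 N. I'll back off upward, away from the lever, and verify.

```bash
python3 -m jog '[{"dp":[0,0,-0.5],"twist":0,"fingers":0},{"dp":[0,0,-2],"twist":0,"fingers":0},{"dp":[0,0,-6],"twist":0,"fingers":0},{"dp":[0,0,-11],"twist":0,"fingers":0},{"dp":[0,0,-16],"twist":0,"fingers":0},{"dp":[-3,0,-18],"twist":0,"fingers":0},{"dp":[-5,0,-18],"twist":0,"fingers":0},{"dp":[-5,0,-18],"twist":0,"fingers":0}]'
python3 - <<'E'
from h import *
for n in ('wrist','side'):
    c=cap(n,n+'14'); L=cloud(c); L[...,:2]=(L[...,:2]-Cc)@RC
    m=(abs(L[...,0])<.088)&(abs(L[...,0])>.05)&(L[...,1]>-.079)&(L[...,1]<.07)&(L[...,2]>.05)&(L[...,2]<.08); q=L[m]
    if len(q)>50: print(n,len(q),np.polyfit(q[:,1],q[:,2],1), 'edge z',np.median(q[q[:,1]<-.05][:,2]))
    m=(abs(L[...,0])<.012)&(L[...,1]>-.17)&(L[...,1]<-.08)&(L[...,2]>.1)&(L[...,2]<.16); q=L[m]
    if len(q)>20: print('lever slope',np.arctan(-np.polyfit(q[:,1],q[:,2],1)[0]),q.min(0),q.max(0))
c=cap('scene','sc14'); cv2.imwrite('pics/sc14c.png',cv2.resize(c['pixels'][170:400,90:490],(800,460),interpolation=cv2.INTER_CUBIC))
E
```

```text
time_s: 30.05
tool_pos: [0.5546, -0.1737, 0.3045]
tool_rot: [-179.8, -0.0, 84.1]
force: [0.3, 0.6, -0.8]
grip_width: 0.0002
grasp_force: 0.0
wrist 7718 [0.00089579 0.06574358] edge z 0.06568183513250511
lever slope 0.34965677508586035 [-0.00876491 -0.15495221  0.10487604] [ 0.00746413 -0.08000379  0.13549955]
side 1370 [0.00563003 0.06538867] edge z 0.06514688654016887
lever slope 0.37360844006208566 [-0.01198345 -0.15293932  0.10042569] [ 0.00483907 -0.08041982  0.13488861]
```

View pics/sc14c.png

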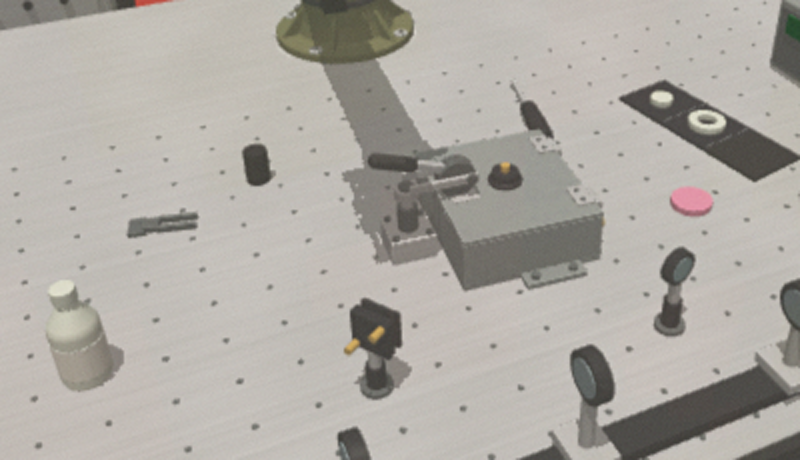

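The lid is home, with its edge at z ≈ 0.0655 against 0.066. The lever is down at (395,162) in the crop, about 0.35 rad above level, and everything else is in place.

```bash
python3 -m jog '[{"dp":[0,0,0],"twist":0,"fingers":0},{"dp":[0,0,0],"twist":0,"fingers":0}]'; python3 -c "
from cell import env
print(env.sign_off())"
```

```text
time_s: 30.45
tool_pos: [0.5559, -0.17, 0.306]
tool_rot: [-180.0, -0.0, 84.5]
force: [-0.4, 0.2, -0.1]
grip_width: 0.0009
grasp_force: 0.0
the job is handed in; nothing more can be done
None
```

I set the white disc about 1 mm off centre on the spacer, closed the lid and clamped it fully home (lever pressed to about 16 N, left about 0.35 rad above level), and handed the job in at 30 s with the arm clear; sign-off gave no verdict.

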